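Find the binding filter wheel and lock it out

TASK

Try the three filter wheels by hand, one after another: spin each by its peg, through at least a quarter turn, and feel whether it runs free or drags in its bearing. When all three have been tried, lock out the one that binds by sliding its transport lock fully home to the end stop; leave the two good ones unlocked and still visibly spinning, as proof that they run free. Leave the loose things round about where they stand.

Things in the scene. Friction and masses are not known exactly. Their poses are not given: they have to be found in the camera images.
- module_a: Filter-wheel module, one of three that look alike, screwed down: grey plate 187 x 100 x 12 mm, flat aluminium wheel (axis upright, 90 mm across, face at z = 28 mm, hub to 36 mm), transport lock at one end. Origin: underside of the plate, under the wheel's axis; z up; +x from the lock to the wheel. The plate spans x -132 to +55, y +-50 mm. One of the three binds; its letter tells nothing.
- peg_a (a point): Centre of the top of the upright steel finger peg on this module's wheel: round, 10 mm in diameter, from the wheel's face (z = 28 mm) to z = 64 mm, its centre 32 mm from the wheel's axis; it goes round with the wheel.
- wheel_a (a joint): Angle of this wheel, rad, counter-clockwise from above positive, counting on past full turns, no stops; 0: peg on the module's +x side. Starts at -0.5 to 0.5; spin it either way. A free wheel (about 0.0003 kg m2) turns at a touch and, after a push, coasts for about a minute, its speed halving in some 20 s; a binding one needs about 4 N at the peg all the way and stops dead when let go.
- grip_a (a point): Centre of the top of the black ribbed grip of this module's transport lock: upright, 14 mm wide along the module's y, 16 mm along its x, from z = 33 to 63 mm, on a 36 x 25 mm slide block (top at z = 33 mm) that runs between low rails along the module's x axis at y = 0. With the lock open it stands 98 mm on the -x side of the wheel's axis.
- lock_a (a joint): Travel of this transport lock, m: 0 open (starts at 0 to 0.006), 0.030 at the end stop, locked, its steel tongue over the wheel's rim. It slides along the module's +x, towards the wheel, against about 3 N of friction, and stays where it is left.
- module_b: Filter-wheel module, one of three that look alike, screwed down: grey plate 187 x 100 x 12 mm, flat aluminium wheel (axis upright, 90 mm across, face at z = 28 mm, hub to 36 mm), transport lock at one end. Origin: underside of the plate, under the wheel's axis; z up; +x from the lock to the wheel. The plate spans x -132 to +55, y +-50 mm. One of the three binds; its letter tells nothing.
- peg_b (a point): Centre of the top of the upright steel finger peg on this module's wheel: round, 10 mm in diameter, from the wheel's face (z = 28 mm) to z = 64 mm, its centre 32 mm from the wheel's axis; it goes round with the wheel.
- wheel_b (a joint): Angle of this wheel, rad, counter-clockwise from above positive, counting on past full turns, no stops; 0: peg on the module's +x side. Starts at -0.5 to 0.5; spin it either way. A free wheel (about 0.0003 kg m2) turns at a touch and, after a push, coasts for about a minute, its speed halving in some 20 s; a binding one needs about 4 N at the peg all the way and stops dead when let go.
- grip_b (a point): Centre of the top of the black ribbed grip of this module's transport lock: upright, 14 mm wide along the module's y, 16 mm along its x, from z = 33 to 63 mm, on a 36 x 25 mm slide block (top at z = 33 mm) that runs between low rails along the module's x axis at y = 0. With the lock open it stands 98 mm on the -x side of the wheel's axis.
- lock_b (a joint): Travel of this transport lock, m: 0 open (starts at 0 to 0.006), 0.030 at the end stop, locked, its steel tongue over the wheel's rim. It slides along the module's +x, towards the wheel, against about 3 N of friction, and stays where it is left.
- module_c: Filter-wheel module, one of three that look alike, screwed down: grey plate 187 x 100 x 12 mm, flat aluminium wheel (axis upright, 90 mm across, face at z = 28 mm, hub to 36 mm), transport lock at one end. Origin: underside of the plate, under the wheel's axis; z up; +x from the lock to the wheel. The plate spans x -132 to +55, y +-50 mm. One of the three binds; its letter tells nothing.
- peg_c (a point): Centre of the top of the upright steel finger peg on this module's wheel: round, 10 mm in diameter, from the wheel's face (z = 28 mm) to z = 64 mm, its centre 32 mm from the wheel's axis; it goes round with the wheel.
- wheel_c (a joint): Angle of this wheel, rad, counter-clockwise from above positive, counting on past full turns, no stops; 0: peg on the module's +x side. Starts at -0.5 to 0.5; spin it either way. A free wheel (about 0.0003 kg m2) turns at a touch and, after a push, coasts for about a minute, its speed halving in some 20 s; a binding one needs about 4 N at the peg all the way and stops dead when let go.
- grip_c (a point): Centre of the top of the black ribbed grip of this module's transport lock: upright, 14 mm wide along the module's y, 16 mm along its x, from z = 33 to 63 mm, on a 36 x 25 mm slide block (top at z = 33 mm) that runs between low rails along the module's x axis at y = 0. With the lock open it stands 98 mm on the -x side of the wheel's axis.
- lock_c (a joint): Travel of this transport lock, m: 0 open (starts at 0 to 0.006), 0.030 at the end stop, locked, its steel tongue over the wheel's rim. It slides along the module's +x, towards the wheel, against about 3 N of friction, and stays where it is left.
- vial: Loose bystander: glass vial with a white screw cap, 27 mm across, 58 mm tall, standing between two modules. Origin: centre of its underside.
- can: Loose bystander: black screw-lid can, 39 mm across, 66 mm tall, standing between two modules. Origin: centre of its underside.
- filter: Loose bystander: round filter in a black ring, 37 mm across, 8 mm high, lying behind the modules. Origin: centre of its underside.
- mailer: Loose bystander: flat white plastic slide mailer, 84 x 35 x 13 mm, lying behind the modules. Origin: centre of its underside.

How it is judged:
By the outcome, as a careful person would: the job done as asked, in the order asked, and still so for the second after the job is handed in, with the robot touching nothing.
It also fails if it takes over 59 s, if anything falls off the work surface, if the arm or the gripper's body presses on something with over 40 N, if the wrist force passes 120 N, or if a joint passes its speed limit or range.

ROBOT

A 6-joint arm with a two-finger parallel gripper is mounted at the origin on a cart in front of the work surface, level with it; the furniture and walls round the work are solid. World frame = base frame: x ahead of the robot, y to its left, z up, the work surface at z = 0. Lengths are in m, angles in degrees, forces in N, time in s.
With the tool pointing down it reaches from about 0.35 to 0.975 m from the base axis. Payload 7.1 kg.
Tool frame: the origin (TCP) lies at the very end of the fingers, on their centre line; the grasp point (between the pads) lies 19 mm behind it (env.hold_point_z is the distance from the TCP to the grasp point, in m); z points along the fingers, y is the line along which they close (so a half turn about z gives the same grasp; the last joint's range is limited). The gripper opens to 88 mm and grips with 3 to 60 N. Pads are 20 mm wide; open, the fingers measure 115 mm over their backs; the gripper's body (75 mm by 178 mm) begins 61 mm behind the grasp point.
Start: joints at [63.025, 24.242, 93.386, -0, 62.372, -1.089], TCP at [0.273, 0.562, 0.223] pointing down, gripper open.
Joint ranges: [-172.04, 172.04], [-51.8, 120.97], [4.93, 147.93], [-75.15, 255.16], [6.16, 154.13], [-145.62, 145.62]. Speed limits (degrees/s): [136.94, 136.94, 172.46, 180, 180, 180].

INTERFACE

Orientations are given as a 3x3 rotation matrix whose columns are the frame's x, y, z axes.
In Python, from station import env, imaging gives the robot as it stands.
- The arm moves only by the tool play_rows, never from a script. Its arguments are lists of equal length, an entry for each row: "slide": the shift along the tool's x, y, z in m, a list of three; "dr": the turn, a rotation vector about the tool's x, y, z in degrees, a list of three; "gripper": the closure, from 0 (fully open) to 1 (shut). A call has 1 to 20 rows; each row is the pose to reach, as a shift and turn from the pose commanded when the call began, along the tool's axes at that moment; what a row does not reach only later rows make up. A row lasts 1/12 s, in which the tool goes at most 41.7 mm and 7.16 degrees, less where a joint would pass 70% of its speed; a pose out of reach is approached as far as the arm can. A call with a gripper value outside its range is refused whole. The fingers move at their own pace and stop on an object; "grip_force" is the grip in N (left out, the last holds). Time passes only in rows, so rows that repeat a pose let the fingers close. It gives the time, the measured TCP pose, the force, the opening and the grip force at its end, in the units of the state.
- env.read_state(): the state, without advancing time (a new reading comes with each control period).
- imaging.camera(name): name is "scene" or "side" or "wrist"; returns the picture (384x512x3 uint8, blue, green, red); there is no depth.
- imaging.calibration(name): a dict with "vertical_fov" (degrees; the focal length in pixels is half the picture's height over the tangent of half this angle, whatever the lens; pixels are square), "cx", "cy" (the principal point, pixels), "dist" ([k1, k2, p1, p2, k3] as OpenCV has them; the pictures are not rectified), "pose" (4x4, takes a point from camera to world coordinates); the wrist camera has in their place "tool_from_camera" (4x4, takes a point from camera to tool coordinates, whose origin is the TCP and whose axes are the flange's). Camera axes: x right, y up, looking along -z (the intrinsics and any distortion apply to the point x, -y, -z); pixel columns grow to the right and rows downward; lengths in m; the calibration is good to about 2 mm. A picture is of the moment at which its call begins: read the wrist's pose just before it. calibration takes no time and is no camera call.
- env.close_job(): hands the job in; it is judged then, once.
The state is a dict: "time": time; "joints": joint angles; "qd": joint speeds; "effort": joint torques, N m; "ee_pos": TCP position; "orientation": TCP orientation; "wrist_force": force on the tool from outside, world axes, zero at the start; "ft_torque": the same for the moment, N m; "finger_gap": finger opening in m; "grasp_force": force on a finger pad.
Only numpy, scipy, OpenCV 4.12 (cv2) and the standard library are available. Lean on these libraries where they do the work, as an engineer would, in place of code of your own. Each camera call takes 0.05 s, during which the arm holds its last target. There are 200 camera calls.

## Working session

There is one attempt and no reset: what is moved stays moved. The work goes in short steps, Python scripts to look and compute and a tool call to move; the robot and the scene stay as the last step left them, time stands still between calls to the robot, and variables do not carry over. Pictures are saved under pics/ and viewed, at most 10 in all, crops included, and the job is handed in when it is done.

Besides the shell and the picture viewer there is one more tool, called after "Request:" as name(argument=value, ...), one argument or row to a line, values as JSON. play_rows: Moves the arm, as the interface text tells. Its arguments: {"type":"object","properties":{"slide":{"type":"array","items":{"type":"array","items":{"type":"number"}}},"dr":{"type":"array","items":{"type":"array","items":{"type":"number"}}},"gripper":{"type":"array","items":{"type":"number"}},"grip_force":{"type":"number"}},"required":["slide","dr","gripper"]}

```bash
mkdir -p pics; ls
python3 - <<'E'
from station import env, imaging
import cv2, numpy as np
for n in ("scene","side"):
    im=imaging.camera(n); cv2.imwrite(f"pics/{n}0.png",im)
    c=imaging.calibration(n); print(n,c["vertical_fov"],c["cx"],c["cy"],c["dist"],np.round(c["pose"],3).tolist())
print(imaging.calibration("wrist"))
s=env.read_state(); print(s["time"],s["ee_pos"],s["orientation"])
a=cv2.imread("pics/scene0.png");b=cv2.imread("pics/side0.png")
E
```

```text
pics
scene 43.61315962573982 252.81810884970434 194.27508644541894 [-0.03488176  0.          0.          0.          0.        ] [[0.898, 0.299, -0.324, 0.203], [-0.441, 0.597, -0.67, -0.758], [-0.007, 0.744, 0.668, 0.798], [0.0, 0.0, 0.0, 1.0]]
side 45.300993285984106 260.6052557378458 187.63564191219768 [-0.17386042  0.          0.          0.          0.        ] [[0.981, 0.095, -0.172, 0.357], [-0.196, 0.463, -0.864, -1.048], [-0.002, 0.881, 0.473, 0.644], [0.0, 0.0, 0.0, 1.0]]
{'vertical_fov': 67.46586834287916, 'cx': 257.7793985363744, 'cy': 193.70907331610877, 'dist': array([-0.06324442,  0.        ,  0.        ,  0.        ,  0.        ]), 'tool_from_camera': array([[-6.49757839e-04,  9.65907476e-01,  2.58886706e-01,
         6.89926553e-02],
       [ 9.99999606e-01,  4.70818437e-04,  7.53188676e-04,
         1.02076129e-03],
       [ 6.05621939e-04,  2.58887093e-01, -9.65907401e-01,
        -1.62071886e-01],
       [ 0.00000000e+00,  0.00000000e+00,  0.00000000e+00,
         1.00000000e+00]])}
0.1 [0.2726452  0.56185842 0.22198545] [[-8.99663152e-01  4.36584312e-01 -5.93469947e-04]
 [ 4.36584715e-01  8.99662334e-01 -1.21272530e-03]
 [ 4.46571726e-06 -1.35014417e-03 -9.99999089e-01]]
```

View pics/scene0.png

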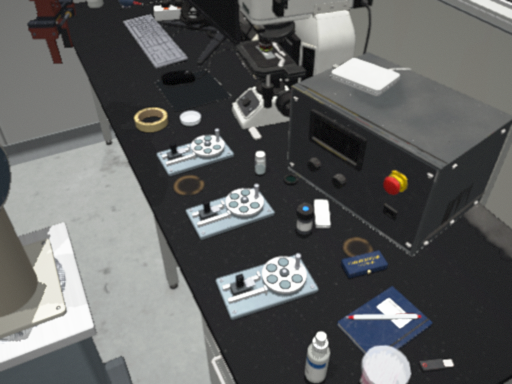

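View pics/side0.png

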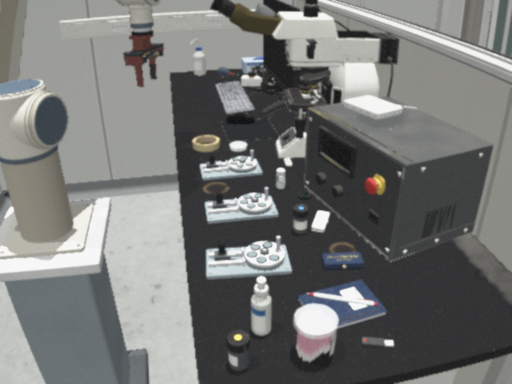

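The scene picture shows three modules. Their wheels are near (207,147), (246,202) and (285,274), with the locks on the robot's side at (175,152), (208,212) and (240,285). The vial is at (260,162), the can at (305,218), and the pegs are near (217,135), (263,190) and (299,262). Next I'll measure the plates and look at enlarged crops.

```bash
cat > h.py <<'E'
import cv2, numpy as np
from station import env, imaging
def K(c,h=384):
    f=h/2/np.tan(np.radians(c["vertical_fov"])/2); return np.array([[f,0,c["cx"]],[0,f,c["cy"]],[0,0,1.]])
def pose(name,st=None):
    c=imaging.calibration(name)
    if name!="wrist": return c,np.array(c["pose"])
    T=np.eye(4);T[:3,:3]=st["orientation"];T[:3,3]=st["ee_pos"]
    return c,T@np.array(c["tool_from_camera"])
def rays(name,uv,st=None):
    c,P=pose(name,st)
    n=cv2.undistortPoints(np.array(uv,float).reshape(-1,1,2),K(c),np.array(c["dist"])).reshape(-1,2)
    d=np.c_[n[:,0],-n[:,1],-np.ones(len(n))]@P[:3,:3].T
    return P[:3,3],d
def onz(name,uv,z,st=None):
    o,d=rays(name,uv,st); return o+d*((z-o[2])/d[:,2])[:,None]
def proj(name,X,st=None):
    c,P=pose(name,st); p=(np.array(X,float).reshape(-1,3)-P[:3,3])@P[:3,:3]
    p=p*[1,-1,-1]
    return cv2.projectPoints(p.reshape(-1,1,3),np.zeros(3),np.zeros(3),K(c),np.array(c["dist"]))[0].reshape(-1,2)
def tri(pairs):
    A=np.zeros((3,3));b=np.zeros(3)
    for o,d in pairs:
        d=d/np.linalg.norm(d);M=np.eye(3)-np.outer(d,d);A+=M;b+=M@o
    return np.linalg.solve(A,b)
E
python3 - <<'E'
from h import *
im=cv2.imread("pics/scene0.png")
for n in ("scene","side"):
    im=cv2.imread(f"pics/{n}0.png")
    g=im.astype(int); m=((g.min(2)>85)).astype(np.uint8)
    m[:, :140]=0
    k,l,st,ce=cv2.connectedComponentsWithStats(m)
    for i in range(1,k):
        if 800<st[i,4]<8000:
            ys,xs=np.where(l==i); W=onz(n,np.c_[xs,ys],0.012)[:,:2].astype(np.float32)
            print(n,st[i],ce[i].round(),cv2.minAreaRect(W))
sc=cv2.imread("pics/scene0.png");si=cv2.imread("pics/side0.png")
t=np.hstack([cv2.resize(sc[120:325,145:325],None,fx=2.2,fy=2.2,interpolation=2)[:451],cv2.resize(si[145:285,195:300],None,fx=3.2,fy=3.2,interpolation=2)[:448].copy() if 0 else cv2.resize(si[145:285,195:300],(338,451),interpolation=2)])
cv2.imwrite("pics/crop.png",t);print(t.shape)
E
```

```text
scene [ 442    0   70   33 1179] [488.  11.] ((2.066896915435791, 0.6361022591590881), (0.3903067111968994, 0.2745707929134369), 89.92530822753906)
scene [ 140    5   48   63 1813] [160.  37.] ((0.6862261295318604, 1.0657529830932617), (0.6025760769844055, 0.1728130578994751), 73.4083251953125)
scene [ 232   86   58   54 1236] [257. 114.] ((0.7685521841049194, 0.37066221237182617), (0.29267480969429016, 0.15600892901420593), 78.1943588256836)
scene [ 480  126   32  103 1699] [501. 185.] ((1.2040892839431763, -0.1612633615732193), (0.44707050919532776, 0.0712011456489563), 41.81194305419922)
scene [ 157  128   77   47 1693] [196. 153.] ((0.5217670202255249, 0.26673203706741333), (0.20094525814056396, 0.1392931193113327), 1.0396687984466553)
scene [ 186  183   89   56 2436] [230. 211.] ((0.5135759115219116, 0.009440138936042786), (0.11955679208040237, 0.1977863907814026), 89.36145782470703)
scene [ 216  253  102   66 3712] [267. 285.] ((0.4906076490879059, -0.2217790186405182), (0.11338099837303162, 0.19262580573558807), 85.00196838378906)
scene [353 297  66  32 837] [389. 314.] ((0.65
[... 610 characters left out ...]
 0.2893744111061096), (0.1956397145986557, 0.19915185868740082), 0.3344370126724243)
side [ 204  186   75   38 1692] [242. 208.] ((0.5113676190376282, 0.028992190957069397), (0.17103910446166992, 0.1921316683292389), 89.2514877319336)
side [ 205  235   88  101 3688] [252. 273.] ((0.48299479484558105, -0.29492929577827454), (0.323371946811676, 0.19020827114582062), 84.72063446044922)
side [ 293  299   93   63 2375] [319. 329.] ((0.6117088198661804, -0.48150312900543213), (0.15579092502593994, 0.17584913969039917), 64.27332305908203)
side [ 395  353  117   31 1761] [472. 374.] ((0.7902520895004272, -0.6435195207595825), (0.0615965761244297, 0.2396409511566162), 89.01792907714844)
(451, 734, 3)
```

View pics/crop.png

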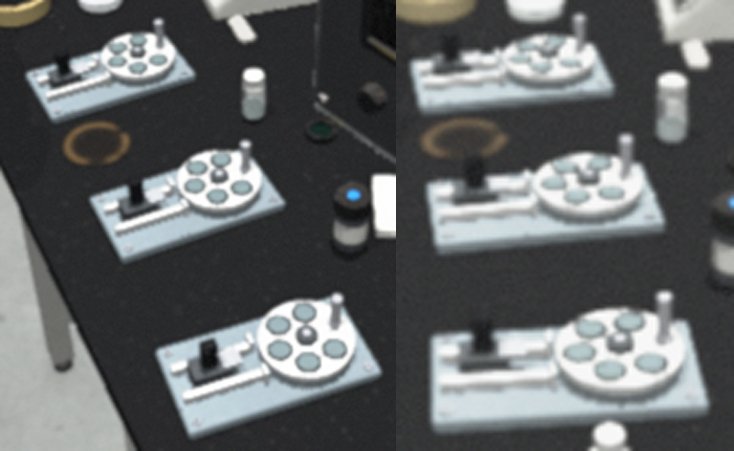

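The crop shows every lock open on the robot side, with a peg standing at the +x edge of each wheel, slightly counter-clockwise. In full-picture pixels the peg tops are at about scene (217,130), (257,186) and (298,255), and side (252,150), (267,188) and (279,237). I'll triangulate these next.

Run:
```python
from h import *
S=lambda p:(145+p[0]/2.2,120+p[1]/2.2)
D=lambda p:(195+(p[0]-396)/3.22,145+p[1]/3.22)
peg=[((158,20),(580,15)),((246,143),(627,137)),((337,296),(665,293))]
hub=[((138,47),(550,42)),((219,172),(588,172)),((307,330),(620,337))]
grp=[((62,55),(449,35)),((136,183),(474,160)),((208,341),(484,322))]
other={"vialtop":((254,71),(671,79)),"can":((352,188),(735,200))}
for nm,L in (("peg",peg),("hub",hub),("grip",grp),("oth",list(other.values()))):
    for a,b in L:
        o1,d1=rays("scene",[S(a)]);o2,d2=rays("side",[D(b)])
        z={"peg":.064,"hub":.036,"grip":.063,"oth":.06}[nm]
        print(nm,tri([(o1,d1[0]),(o2,d2[0])]).round(3),onz("scene",[S(a)],z)[0].round(3),onz("side",[D(b)],z)[0].round(3))
```

```text
peg [0.589 0.259 0.066] [0.588 0.26  0.064] [0.591 0.265 0.064]
peg [0.582 0.002 0.067] [0.582 0.004 0.064] [0.584 0.008 0.064]
peg [ 0.56  -0.227  0.068] [ 0.561 -0.225  0.064] [ 0.562 -0.221  0.064]
hub [0.556 0.244 0.046] [0.558 0.255 0.036] [0.562 0.268 0.036]
hub [0.549 0.002 0.038] [0.549 0.003 0.036] [0.55  0.006 0.036]
hub [ 0.529 -0.228  0.037] [ 0.529 -0.228  0.036] [ 0.529 -0.227  0.036]
grip [0.46  0.247 0.062] [0.459 0.245 0.063] [0.461 0.246 0.063]
grip [0.456 0.004 0.059] [ 0.454 -0.001  0.063] [ 0.455 -0.004  0.063]
grip [ 0.437 -0.209  0.049] [ 0.434 -0.219  0.063] [ 0.435 -0.229  0.063]
oth [0.649 0.119 0.059] [0.649 0.118 0.06 ] [0.647 0.115 0.06 ]
oth [ 0.645 -0.108  0.065] [ 0.649 -0.103  0.06 ] [ 0.646 -0.102  0.06 ]
```

Request:
play_rows(
  slide=[
    [-0.34,-0.182,0.02],
    [-0.34,-0.182,0.02],
    [-0.34,-0.182,0.02],
    [-0.34,-0.182,0.02],
    [-0.34,-0.182,0.02],
    [-0.34,-0.182,0.02],
    [-0.34,-0.182,0.02],
    [-0.34,-0.182,0.02],
    [-0.34,-0.182,0.02],
    [-0.34,-0.182,0.02],
    [-0.34,-0.182,0.02],
    [-0.34,-0.182,0.02],
  ],
  dr=[
    [0,0,-25.9],
    [0,0,-25.9],
    [0,0,-25.9],
    [0,0,-25.9],
    [0,0,-25.9],
    [0,0,-25.9],
    [0,0,-25.9],
    [0,0,-25.9],
    [0,0,-25.9],
    [0,0,-25.9],
    [0,0,-25.9],
    [0,0,-25.9],
  ],
  gripper=[1,1,1,1,1,1,1,1,1,1,1,1],
  grip_force=20,
)

```text
time: 1.1
ee_pos: [0.4993, 0.2494, 0.2023]
orientation: [[-1.0, 0.002, -0.001], [0.002, 1.0, -0.0], [0.001, -0.0, -1.0]]
wrist_force: [0.6, 1.1, -0.2]
finger_gap: 0.0115
grasp_force: 0.0
```

Run:
```python
from h import *
s=env.read_state(); im=imaging.camera("wrist"); cv2.imwrite("pics/w1.png",im)
import pickle; pickle.dump(s,open("w1.pkl","wb"))
print(s["time"],s["ee_pos"],np.round(s["orientation"],3).tolist(),s["finger_gap"],np.round(s["wrist_force"],1))
```

```text
1.1 [0.4993384  0.24937146 0.20231046] [[-1.0, 0.002, -0.001], [0.002, 1.0, -0.0], [0.001, -0.0, -1.0]] 0.011524122243943922 [ 0.6  1.1 -0.2]
```

View pics/w1.png

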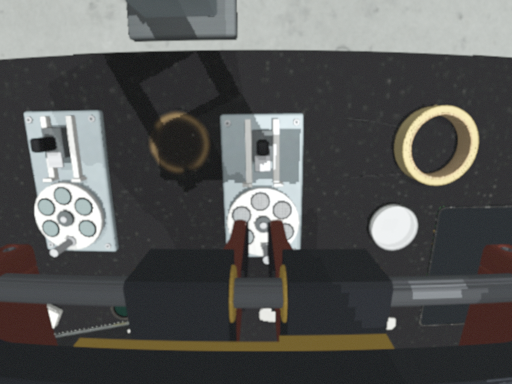

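The wrist picture shows module 1's hub at about (263,224), its grip top at (262,148), and its peg tip just visible between the fingers at about (267,260). Module 2's hub is at (65,218), its grip at (42,145) and its peg tip at (56,250).

Run:
```python
from h import *
import pickle
s=pickle.load(open("w1.pkl","rb")); im=cv2.imread("pics/w1.png")
P=lambda uv,z:onz("wrist",[uv],z,s)[0].round(4)
print("hub1",P((263,223),.036),"hub2",P((65,217),.036),"g1",P((262,147),.063),"g2",P((36,145),.063),"peg2",P((55,252),.064),"peg1",P((267,260),.064))
# plate side edges
g=im.astype(int)
m=((g.min(2)>110)).astype(np.uint8)
for nm,(x0,x1) in (("m1",(205,320)),("m2",(10,130))):
    L=[];R=[]
    for y in range(118,238,4):
        xs=np.where(m[y,x0:x1])[0]+x0
        if len(xs)>5: L.append((xs[0]-.5,y));R.append((xs[-1]+.5,y))
    for e,q in (("L",L),("R",R)):
        W=onz("wrist",q,0.012,s)[:,:2].astype(np.float32)
        v=cv2.fitLine(W,cv2.DIST_HUBER,0,0.001,0.001).ravel(); v=v*np.sign(v[0])if v[0]<0 else v
        if v[0]<0: pass
        print(nm,e,"yaw",np.degrees(np.arctan(v[1]/v[0])).round(2),"y at x=.55",(v[3]+(0.55-v[2])*v[1]/v[0]).round(4), "y at .45",(v[3]+(0.45-v[2])*v[1]/v[0]).round(4))
    yy=[ (x,np.where(m[90:180,x])[0][0]+90-.5) for x in range(x0+20,x0+90,6) if m[90:180,x].any()]
    print(nm,"front edge x",np.median(onz("wrist",yy,.012,s)[:,0]).round(4))
```

```text
hub1 [0.5553 0.2555 0.036 ] hub2 [0.5479 0.0086 0.036 ] g1 [0.4609 0.2539 0.063 ] g2 [0.4559 0.0092 0.063 ] peg2 [0.5821 0.0078 0.064 ] peg1 [0.5903 0.2598 0.064 ]
m1 L yaw 0.35 y at x=.55 0.2061 y at .45 0.2055
m1 R yaw 0.57 y at x=.55 0.3053 y at .45 0.3043
m1 front edge x 0.4264
m2 L yaw -3.54 y at x=.55 -0.0483 y at .45 -0.0421
m2 R yaw -0.56 y at x=.55 0.0573 y at .45 0.0583
m2 front edge x 0.4189
```

Module 1's axis is at about (0.557, 0.256) with its peg at (0.590, 0.260), a radius of 33 mm, which matches the spec. I'll bring the closed fingers down behind the peg.

Request:
play_rows(
  slide=[
    [-0.04,-0.022,0.03],
    [-0.08,-0.022,0.05],
    [-0.091,-0.022,0.09],
    [-0.091,-0.022,0.13],
    [-0.091,-0.022,0.156],
    [-0.091,-0.022,0.156],
    [-0.091,-0.022,0.156],
  ],
  dr=[
    [0,0,0],
    [0,0,0],
    [0,0,0],
    [0,0,0],
    [0,0,0],
    [0,0,0],
    [0,0,0],
  ],
  gripper=[1,1,1,1,1,1,1],
)

```text
time: 1.73
ee_pos: [0.588, 0.229, 0.0451]
orientation: [[-1.0, -0.002, -0.005], [-0.002, 1.0, -0.002], [0.005, -0.002, -1.0]]
wrist_force: [-0.4, -0.4, 0.9]
finger_gap: 0.0005
grasp_force: 0.0
```

Request:
play_rows(
  slide=[
    [0,0.018,0],
    [0.001,0.037,0],
    [0.009,0.053,0],
    [0.025,0.061,0],
    [0.045,0.059,0],
    [0.05,0.062,-0.04],
    [0.06,0.06,-0.08],
    [0.09,0.04,-0.12],
    [0.09,0.02,-0.15],
    [0.09,0.02,-0.15],
  ],
  dr=[
    [0,0,0],
    [0,0,0],
    [0,0,0],
    [0,0,0],
    [0,0,0],
    [0,0,0],
    [0,0,0],
    [0,0,0],
    [0,0,0],
    [0,0,0],
  ],
  gripper=[1,1,1,1,1,1,1,1,1,1],
)

```text
time: 2.57
ee_pos: [0.5014, 0.2486, 0.2058]
orientation: [[-1.0, -0.002, 0.011], [-0.002, 1.0, 0.005], [-0.011, 0.004, -1.0]]
wrist_force: [0.9, -0.1, 0.8]
finger_gap: 0.0004
grasp_force: 0.0
```

```bash
cat > look.py <<'E'
from h import *
import sys,pickle
tag=sys.argv[1]; ims=[];ss=[]
for i in range(3):
    s=env.read_state(); ss.append(s); ims.append(imaging.camera("wrist")); 
for i in range(2): ims.append(imaging.camera("scene"))
print(s["time"],np.round(s["ee_pos"],4),np.round(s["wrist_force"],1))
pickle.dump((ss,ims),open(tag+".pkl","wb"))
def crop(n,i,X):
    u,v=proj(n,X,ss[i] if n=="wrist" else None)[0].astype(int); print(n,u,v)
    r=50; a=cv2.copyMakeBorder(ims[i],60,60,60,60,cv2.BORDER_CONSTANT)[v+60-r:v+60+r,u+60-r:u+60+r]
    return cv2.resize(a,(256,256),interpolation=2) if a.size else np.zeros((256,256,3),np.uint8)
X=[float(q) for q in sys.argv[2:4]]+[.03]
t=np.vstack([np.hstack([crop("wrist",i,X) for i in (0,1,2)]),np.hstack([crop("scene",3,X),crop("scene",4,X),cv2.resize(ims[0],(256,256))])])
cv2.imwrite(f"pics/{tag}.png",t)
d=[cv2.absdiff(ims[0],ims[k]).max(2) for k in (1,2)]
for k in (0,1):
    ys,xs=np.where(d[k]>50); print("diff px",len(xs),(np.median(xs),np.median(ys)) if len(xs) else "")
E
python3 look.py m1 0.557 0.256
```

```text
2.6667 [0.5016 0.2492 0.2018] [ 0.4  0.1 -0. ]
wrist 263 218
wrist 262 218
wrist 262 219
scene 207 143
scene 207 143
diff px 1749 (np.float64(94.0), np.float64(132.0))
diff px 4990 (np.float64(96.0), np.float64(192.0))
```

View pics/m1.png

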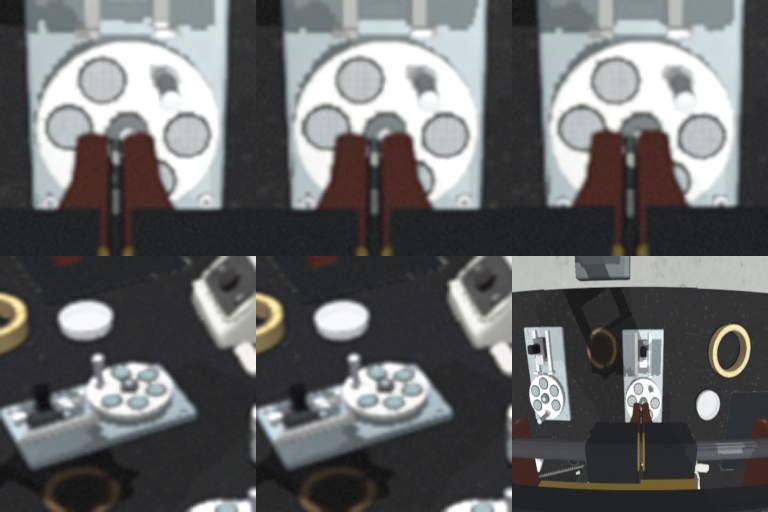

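Wheel 1 stands still about 125° further round, with its peg in the same place in all three frames, so it stopped dead when let go. It looks like the binder. I'll try wheel 2 next.

Request:
play_rows(
  slide=[
    [-0.01,-0.04,0],
    [-0.02,-0.08,0.0],
    [-0.03,-0.12,0.02],
    [-0.04,-0.16,0.04],
    [-0.06,-0.2,0.06],
    [-0.07,-0.235,0.07],
    [-0.08,-0.265,0.08],
    [-0.08,-0.278,0.1],
    [-0.08,-0.278,0.135],
    [-0.08,-0.278,0.156],
    [-0.08,-0.278,0.156],
    [-0.08,-0.278,0.156],
  ],
  dr=[
    [0,0,0],
    [0,0,0],
    [0,0,0],
    [0,0,0],
    [0,0,0],
    [0,0,0],
    [0,0,0],
    [0,0,0],
    [0,0,0],
    [0,0,0],
    [0,0,0],
    [0,0,0],
  ],
  gripper=[1,1,1,1,1,1,1,1,1,1,1,1],
)

```text
time: 3.82
ee_pos: [0.5789, -0.0294, 0.0385]
orientation: [[-1.0, -0.001, -0.005], [-0.001, 1.0, 0.0], [0.005, 0.0, -1.0]]
wrist_force: [0.5, 0.8, -0.1]
finger_gap: 0.0005
grasp_force: 0.0
```

Request:
play_rows(
  slide=[
    [-0.003,0.012,-0.007],
    [-0.003,0.034,-0.007],
    [0.002,0.056,-0.007],
    [0.02,0.068,-0.007],
    [0.042,0.066,-0.007],
    [0.048,0.068,-0.045],
    [0.06,0.06,-0.085],
    [0.08,0.03,-0.12],
    [0.08,0.03,-0.15],
    [0.08,0.03,-0.15],
  ],
  dr=[
    [0,0,0],
    [0,0,0],
    [0,0,0],
    [0,0,0],
    [0,0,0],
    [0,0,0],
    [0,0,0],
    [0,0,0],
    [0,0,0],
    [0,0,0],
  ],
  gripper=[1,1,1,1,1,1,1,1,1,1],
)

```text
time: 4.65
ee_pos: [0.5039, 0.0002, 0.1992]
orientation: [[-1.0, -0.0, 0.013], [-0.0, 1.0, -0.0], [-0.013, -0.0, -1.0]]
wrist_force: [1.4, 0.9, 0.5]
finger_gap: 0.0003
grasp_force: 0.0
```

```bash
python3 look.py m2 0.549 0.005
```

```text
4.75 [0.5023 0.0009 0.1944] [-0.7  0.8 -0.3]
wrist 261 211
wrist 261 213
wrist 261 215
scene 244 199
scene 244 199
diff px 5245 (np.float64(245.0), np.float64(200.0))
diff px 12806 (np.float64(256.0), np.float64(184.0))
```

View pics/m2.png

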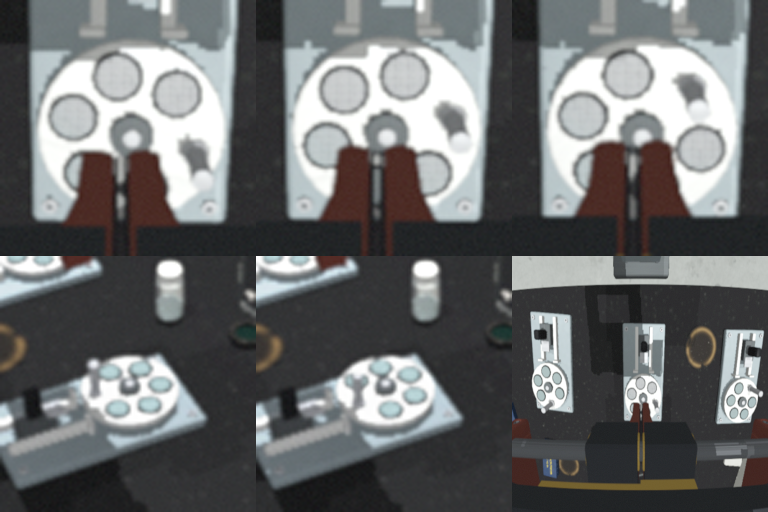

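Wheel 2 runs free: its peg moves about 25–30° per 0.05 s frame, roughly 9 rad/s. Module 3 is at the left of the same wrist frame, with its hub at about (72,198), its peg at (64,230) and its grip at (56,118).

Run:
```python
from h import *
import pickle
ss,ims=pickle.load(open("m2.pkl","rb")); s=ss[2]
im=ims[2]
g=cv2.cvtColor(im,cv2.COLOR_BGR2GRAY)
m=(im.min(2)>185).astype(np.uint8); m[:,150:]=0; m[300:]=0;m[:120]=0
k,l,st,ce=cv2.connectedComponentsWithStats(m); 
for i in np.argsort(-st[1:,4])[:2]+1:
    c=cv2.convexHull(np.argwhere(l==i)[:,::-1].astype(np.int32)); W=onz("wrist",c.reshape(-1,2),.028,s)[:,:2].astype(np.float32)
    print(st[i],cv2.minEnclosingCircle(W))
cv2.imwrite("pics/m3pre.png",cv2.resize(im[80:280,0:180],None,fx=3,fy=2.9,interpolation=2))
```

```text
[  37  120   81  119 5402] ((0.5085957646369934, -0.20985208451747894), 0.08628551661968231)
[ 64 198   7   7  33] ((0.5315473079681396, -0.23343423008918762), 0.0041972058825194836)
```

View pics/m3pre.png

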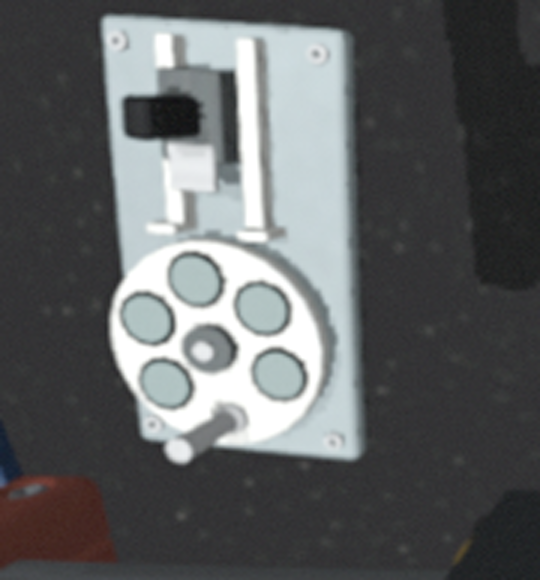

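Module 3: the wheel-face centre is at crop (220,342), which is (73,198) in the full picture. The peg top is at (60,235), its base at (78,223) and the hub top at (68,201). The plate corners are visible too.

Run:
```python
from h import *
import pickle
ss,ims=pickle.load(open("m2.pkl","rb")); s=ss[2]
P=lambda x,y,z:onz("wrist",[(x/3,80+y/2.9)],z,s)[0].round(4)[:2]
print("wheel",P(220,342,.028),"hub",P(205,351,.036),"pegtop",P(180,450,.064),"pegbase",P(237,415,.028),"grip",P(132,118,.063))
a,b,c,d=P(104,16,.012),P(350,30,.012),P(142,438,.012),P(361,459,.012)
print(a,b,c,d)
for p,q in((a,c),(b,d)): print(np.degrees(np.arctan2(*(q-p)[::-1])),np.linalg.norm(q-p))
print(np.linalg.norm(a-b),np.linalg.norm(c-d))
```

```text
wheel [ 0.5282 -0.2246] hub [ 0.5298 -0.2261] pegtop [ 0.5619 -0.224 ] pegbase [ 0.5611 -0.223 ] grip [ 0.4353 -0.2191]
[ 0.3948 -0.2626] [ 0.4034 -0.1621] [ 0.5792 -0.2812] [ 0.5883 -0.1805]
-5.759811018242803 0.18533569542859255
-5.682979237119867 0.18581326648008756
0.1008672890485315 0.10111033577236307
```

Request:
play_rows(
  slide=[
    [-0.01,-0.04,0],
    [-0.02,-0.08,0.0],
    [-0.03,-0.12,0.02],
    [-0.04,-0.16,0.04],
    [-0.06,-0.2,0.06],
    [-0.063,-0.235,0.07],
    [-0.063,-0.255,0.08],
    [-0.063,-0.259,0.1],
    [-0.063,-0.259,0.13],
    [-0.063,-0.259,0.142],
    [-0.063,-0.259,0.142],
    [-0.063,-0.259,0.142],
  ],
  dr=[
    [0,0,0],
    [0,0,0],
    [0,0,0],
    [0,0,0],
    [0,0,0],
    [0,0,0],
    [0,0,0],
    [0,0,0],
    [0,0,0],
    [0,0,0],
    [0,0,0],
    [0,0,0],
  ],
  gripper=[1,1,1,1,1,1,1,1,1,1,1,1],
)

```text
time: 5.9
ee_pos: [0.5628, -0.2578, 0.0475]
orientation: [[-1.0, -0.001, -0.003], [-0.001, 1.0, 0.001], [0.003, 0.001, -1.0]]
wrist_force: [0.4, 0.3, 0.4]
finger_gap: 0.0004
grasp_force: 0.0
```

Request:
play_rows(
  slide=[
    [0,0.01,0],
    [0,0.032,0],
    [0.006,0.054,0],
    [0.024,0.066,0],
    [0.046,0.064,0],
    [0.052,0.066,-0.04],
    [0.064,0.06,-0.08],
    [0.07,0.03,-0.12],
    [0.07,0.03,-0.15],
    [0.07,0.03,-0.15],
  ],
  dr=[
    [0,0,0],
    [0,0,0],
    [0,0,0],
    [0,0,0],
    [0,0,0],
    [0,0,0],
    [0,0,0],
    [0,0,0],
    [0,0,0],
    [0,0,0],
  ],
  gripper=[1,1,1,1,1,1,1,1,1,1],
)

```text
time: 6.73
ee_pos: [0.4974, -0.2311, 0.2077]
orientation: [[-1.0, 0.0, 0.013], [0.0, 1.0, -0.007], [-0.013, -0.007, -1.0]]
wrist_force: [0.4, -0.7, 0.6]
finger_gap: 0.0001
grasp_force: 0.0
```

```bash
python3 look.py m3 0.529 -0.226
```

```text
6.8333 [ 0.4948 -0.2289  0.2019] [ 0.2 -0.1 -0.5]
wrist 262 199
wrist 261 201
wrist 260 203
scene 284 271
scene 284 271
diff px 8785 (np.float64(275.0), np.float64(195.0))
diff px 14925 (np.float64(256.0), np.float64(185.0))
```

View pics/m3.png

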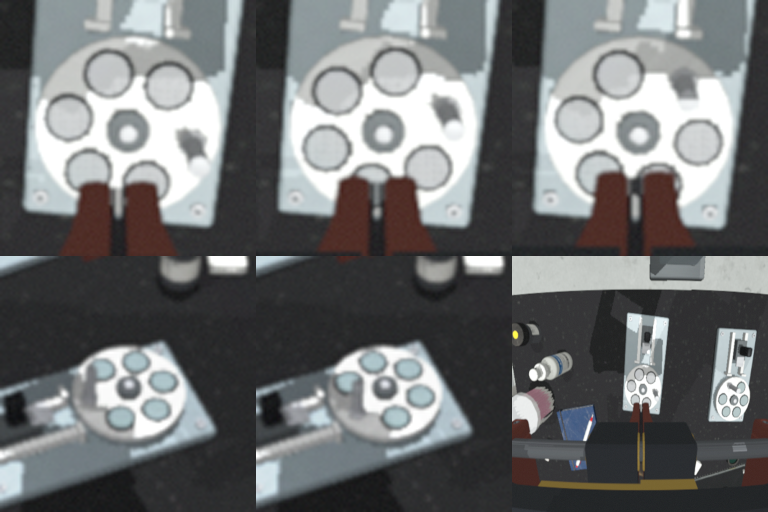

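Wheel 3 runs free too, again at about 9 rad/s. Wheel 1 is therefore the binder. I'll move behind its lock grip.

Request:
play_rows(
  slide=[
    [0.006,0.04,0],
    [0.012,0.08,0],
    [0.018,0.12,0],
    [0.024,0.16,0],
    [0.03,0.2,0],
    [0.036,0.24,0],
    [0.042,0.28,0],
    [0.048,0.32,0],
    [0.054,0.36,0],
    [0.06,0.4,0],
    [0.066,0.44,0.0],
    [0.066,0.47,0.02],
    [0.066,0.483,0.05],
    [0.066,0.483,0.09],
    [0.066,0.483,0.125],
    [0.066,0.483,0.152],
    [0.066,0.483,0.152],
    [0.066,0.483,0.152],
  ],
  dr=[
    [0,0,0],
    [0,0,0],
    [0,0,0],
    [0,0,0],
    [0,0,0],
    [0,0,0],
    [0,0,0],
    [0,0,0],
    [0,0,0],
    [0,0,0],
    [0,0,0],
    [0,0,0],
    [0,0,0],
    [0,0,0],
    [0,0,0],
    [0,0,0],
    [0,0,0],
    [0,0,0],
  ],
  gripper=[1,1,1,1,1,1,1,1,1,1,1,1,1,1,1,1,1,1],
)

```text
time: 8.48
ee_pos: [0.4252, 0.2534, 0.0448]
orientation: [[-1.0, -0.001, -0.005], [-0.001, 1.0, -0.003], [0.005, -0.003, -1.0]]
wrist_force: [-0.3, -0.5, 1.0]
finger_gap: 0.0003
grasp_force: 0.0
```

Request:
play_rows(
  slide=[
    [-0.006,0.001,0],
    [-0.012,0.001,0],
    [-0.017,0.001,0],
    [-0.022,0.001,0],
    [-0.026,0.001,0],
    [-0.03,0.001,0],
    [-0.034,0.001,0],
    [-0.038,0.001,0],
    [-0.04,0.001,0],
    [-0.04,0.001,0],
  ],
  dr=[
    [0,0,0],
    [0,0,0],
    [0,0,0],
    [0,0,0],
    [0,0,0],
    [0,0,0],
    [0,0,0],
    [0,0,0],
    [0,0,0],
    [0,0,0],
  ],
  gripper=[1,1,1,1,1,1,1,1,1,1],
)

```text
time: 9.32
ee_pos: [0.4679, 0.2551, 0.0467]
orientation: [[-1.0, -0.0, 0.001], [-0.0, 1.0, 0.0], [-0.001, 0.0, -1.0]]
wrist_force: [-0.5, 0.4, 0.4]
finger_gap: 0.0005
grasp_force: 0.1
```

Request:
play_rows(
  slide=[
    [-0.001,0,0],
    [-0.002,0,0],
    [-0.003,0,0],
    [-0.004,0,0],
    [-0.004,0,0],
  ],
  dr=[
    [0,0,0],
    [0,0,0],
    [0,0,0],
    [0,0,0],
    [0,0,0],
  ],
  gripper=[1,1,1,1,1],
)

```text
time: 9.73
ee_pos: [0.4696, 0.255, 0.0466]
orientation: [[-1.0, 0.0, -0.003], [0.0, 1.0, -0.001], [0.003, -0.001, -1.0]]
wrist_force: [-9.2, 0.5, 5.9]
finger_gap: 0.0003
grasp_force: 4.2
```

Request:
play_rows(
  slide=[
    [-0.001,0,0],
    [-0.0015,0,0],
    [-0.0015,0,0],
    [-0.0015,0,0],
  ],
  dr=[
    [0,0,0],
    [0,0,0],
    [0,0,0],
    [0,0,0],
  ],
  gripper=[1,1,1,1],
)

```text
time: 10.07
ee_pos: [0.4698, 0.2549, 0.0466]
orientation: [[-1.0, -0.0, -0.005], [-0.0, 1.0, -0.001], [0.005, -0.001, -1.0]]
wrist_force: [-13.2, 3.2, 10.9]
finger_gap: 0.0006
grasp_force: 6.5
```

The tool has stalled at x = 0.470 while the force climbs to 13 N, so the lock is on its end stop (expected at 0.471). I'll back off and check.

Request:
play_rows(
  slide=[
    [0.01,0,0],
    [0.025,0,0],
    [0.025,0,-0.03],
    [0.02,0,-0.07],
    [0.0,0,-0.11],
    [-0.02,0,-0.15],
    [-0.02,0,-0.18],
    [-0.02,0,-0.18],
    [-0.02,0,-0.18],
  ],
  dr=[
    [0,0,0],
    [0,0,0],
    [0,0,0],
    [0,0,0],
    [0,0,0],
    [0,0,0],
    [0,0,0],
    [0,0,0],
    [0,0,0],
  ],
  gripper=[1,1,1,1,1,1,1,1,1],
)

```text
time: 10.82
ee_pos: [0.4945, 0.2556, 0.2288]
orientation: [[-1.0, 0.0, 0.005], [0.0, 1.0, 0.002], [-0.005, 0.002, -1.0]]
wrist_force: [-0.6, 0.9, -1.0]
finger_gap: 0.0005
grasp_force: 0.0
```

Run:
```python
from h import *
import time
w=[];sc=[]
for i in range(2):
    s=env.read_state(); w.append(imaging.camera("wrist")); sc.append(imaging.camera("scene"))
print(s["time"],np.round(s["ee_pos"],4),np.round(s["wrist_force"],1))
def crop(n,im,X,r,st=None):
    u,v=proj(n,X,st)[0].astype(int); return cv2.resize(im[max(v-r,0):v+r,max(u-r,0):u+r],(266,266),interpolation=2)
u=lambda X:proj("wrist",X,s)[0].round(0)
print("grip end-stop px",u([.489,.256,.063]),"half-locked px",u([.474,.256,.063]))
np.save("w4.npy",w[1]); 
a=cv2.resize(w[1],(355,266))
r1=np.hstack([a,crop("wrist",w[1],[.51,.256,.03],75,s)])
r2=np.hstack([crop("scene",sc[i],X,36) for X in([.549,.005,.03],[.529,-.226,.03]) for i in (0,1)])
r2=cv2.resize(r2,(r1.shape[1],int(266*r1.shape[1]/r2.shape[1])))
o=np.vstack([r1,r2]);print(o.shape);cv2.imwrite("pics/fin.png",o)
```

```text
10.9167 [0.492  0.2547 0.2257] [-0.6  0.8 -0.2]
grip end-stop px [259. 176.] half-locked px [259. 163.]
(421, 621, 3)
```

View pics/fin.png

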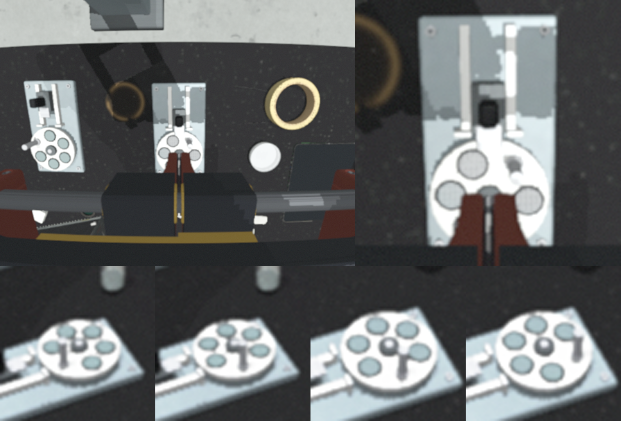

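The lock's tongue now reaches over wheel 1's rim. Wheels 2 and 3 have moved between the two frames, so both are still spinning. I'll check the lock's travel in numbers before handing in.

Run:
```python
from h import *
import pickle
s=env.read_state(); im=imaging.camera("wrist")
def black(im,st,c):
    u,v=proj("wrist",c,st)[0].astype(int); m=np.zeros(im.shape[:2],np.uint8); m[v-30:v+30,u-12:u+12]=(im.max(2)<45)[v-30:v+30,u-12:u+12]
    k,l,q,ce=cv2.connectedComponentsWithStats(m); i=1+np.argmax(q[1:,4]); b=q[i]
    top=onz("wrist",[(ce[i][0],b[1]-.5),(ce[i][0],b[1]+b[3]-.5)],.063,st)
    return b,ce[i].round(1),top[:,0].round(4)
print(black(im,s,[.485,.256,.055]))
print(black(cv2.imread("pics/w1.png"),pickle.load(open("w1.pkl","rb")),[.461,.256,.055]))
ss,ims=pickle.load(open("m1.pkl","rb")); print(black(ims[2],ss[2],[.461,.256,.055]))
```

```text
(array([253, 169,  11,  14, 108], dtype=int32), array([257.9, 175.7]), array([0.4794, 0.4957]))
(array([257, 140,  11,  15, 142], dtype=int32), array([262. , 147.2]), array([0.4531, 0.4687]))
(array([257, 136,  11,  16, 146], dtype=int32), array([261.7, 143.9]), array([0.4525, 0.469 ]))
```

```bash
python3 -c "
from station import env
print(env.close_job())"
```

```text
the job is handed in; nothing more can be done
None
```

I tried all three wheels: the one farthest to the robot's left (y ≈ 0.26 m) binds, so I pushed its lock until it stalled at the end stop. The other two were unlocked and still spinning when I last looked, just before handing in at about 11 s.

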